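# Put two drip coffee filters together on their cups

## Robot

A 6-joint arm with a two-finger parallel gripper is mounted at the origin on a cart in front of the work surface, level with it; the furniture and walls round the work are solid. World frame = base frame: x ahead of the robot, y to its left, z up, the work surface at z = 0. Lengths are in m, angles in rad, forces in N, time in s.
With the tool pointing down it reaches from about 0.275 to 0.725 m from the base axis. Payload 5.6 kg.
Tool frame: the origin (TCP) lies at the very end of the fingers, on their centre line; the grasp point (between the pads) lies 19 mm behind it; z points along the fingers, y is the line along which they close (so a half turn about z gives the same grasp; the last joint's range is limited). The gripper opens to 85 mm and grips with 20 to 120 N. Pads are 22 mm wide; open, the fingers measure 114 mm over their backs; the gripper's body (76 mm by 85 mm) begins 54 mm behind the grasp point. The pads swing forward as they close: fully open they stand 13 mm farther back than shut.
Start: joints at [1.486, 0.255, 0.108, 0, -1.424, -0.285], TCP at [0.199, 0.513, 0.231] pointing down, gripper open.
Joint ranges: [-2.95, 2.95], [-1.21, 1.97], [-1.09, 1.5], [-2.87, 1.71], [-2.94, -0.07], [-3.05, 3.05]. Speed limits (rad/s): [2.57, 2.57, 3.14, 3.14, 3.14, 3.14].

## Interface

Orientations are given as a rotation vector (axis times angle).
In Python, from plant import r gives the robot as it stands. The module is installed in compiled form; this text tells all that it offers.
- The arm moves only by the tool step_arm, never from a script. Its argument "series" is text: rows parted by semicolons, each of 7 numbers parted by spaces: the turn, a rotation vector about the world's x, y, z in units of 8 degrees (1.0 is 8 degrees), then the shift along the world's x, y, z in units of 40 mm (1.0 is 40 mm), then the closure, from -1 (fully open) to 1 (shut). In form: ax ay az x y z gripper; .... A call has 1 to 5 rows; each row is the pose to reach, as a shift and turn from the pose commanded when the call began; what a row does not reach only later rows make up. A row lasts 1/10 s, in which the tool goes at most 50 mm and 8.59 degrees, less where a joint would pass 70% of its speed; a pose out of reach is approached as far as the arm can. A call with a gripper value outside its range is refused whole. The fingers move at their own pace and stop on an object; "squeeze" is the grip in N (left out, the last holds). Time passes only in rows, so rows that repeat a pose let the fingers close. It gives the time, the measured TCP pose, the force, the opening and the grip force at its end, in the units of the state.
- r.observe(): the state, without advancing time (a new reading comes with each control period).
- r.read_camera(name): name is "side" or "top" or "wrist"; returns a dict with "image" (384x512x3 uint8, red, green, blue), "range_z" (384x512 float32, m along the optical axis (not along the pixel's ray), 0 where there is no reading), "K" (3x3 intrinsics, pixels), "D" ([k1, k2, p1, p2, k3] as OpenCV has them; the pictures are not rectified), "rvec" (rotation vector, rad) and "tvec" (3), from world to camera coordinates, as OpenCV has them; the wrist camera has in their place "mount" (4x4, takes a point from camera to tool coordinates, whose origin is the TCP and whose axes are the flange's). Camera axes: x right, y down, z forward; pixel columns grow to the right and rows downward; lengths in m; the calibration is good to about 2 mm. A picture is of the moment at which its call begins: read the wrist's pose just before it.
- r.hand_in(): hands the job in; it is judged then, once.
The state is a dict: "clock": time; "joint_pos": joint angles; "qvel": joint speeds; "joint_torque": joint torques, N m; "eef_pos": TCP position; "tcp_rot": TCP orientation; "force": force on the tool from outside, world axes, zero at the start; "moment": the same for the moment, N m; "width": finger opening in m; "grasp_force": force on a finger pad.
Only numpy, scipy, OpenCV 4.12 (cv2) and the standard library are available. Lean on these libraries where they do the work, as an engineer would, in place of code of your own. Each camera call takes 0.05 s, during which the arm holds its last target. There are 200 camera calls.

## Task

Put the two drip coffee filters together, large parts with large and small with small: set the small chamber on the small cup, then have each press standing on the floor of its own chamber (the small press has been left in the large chamber by mistake), and close each chamber with its own lid, knob up and fully seated. Leave the cups and the kitchen timer where they stand.

Things in the scene. Friction and masses are not known exactly. Their poses are not given: they have to be found in the camera images.
- cup_large: large white stoneware cup without a handle, loose, upright, 74 mm tall, 54 mm across the foot and 74 mm across the rim, wall 4 mm, so the mouth is 66 mm inside. Origin: centre of its underside, z up. At the start the large chamber stands in its mouth.
- cup_small: small white stoneware cup of the same form, loose, upright and empty, 60 mm tall, 44 mm across the foot and 60 mm across the rim, wall 4 mm, mouth 52 mm inside. Origin: centre of its underside, z up.
- chamber_large: large steel filter chamber, an open pot on a flange. Origin: centre of its underside, z up. Spigot 5 mm high, 59 across, in the large cup's mouth; flange 84 across (104 over two ears on x) at 5 to 7.5 mm; inner floor at 7.5 mm; wall 65 across outside, 60 inside; flared rim (69 across) at 55.5 mm. Starts on the large cup, origin 69 mm above the cup's, with the small press in it.
- chamber_small: small steel chamber of the same form, loose on the worktop, upright. Origin: centre of its underside, z up. Spigot 5 mm high, 45 across, for the small cup's mouth; flange 70 across (90 over the ears) at 5 to 7.5 mm; inner floor at 7.5 mm; wall 51 across outside (take it here), 46 inside; flared rim (55 across) at 51.5 mm. Seated on the small cup its origin is 55 mm above the cup's.
- press_large: large press: flat perforated steel disc 54 mm across, 4 mm thick, with an upright stem, standing on the worktop; 66 mm tall. The stem's top 16 mm is a knob 13 mm across, to take it by. Origin: centre of the disc's underside, z up the stem. On its chamber's floor its origin is 7.5 mm above the chamber's and its knob 18 mm above the rim.
- press_small: small press of the same form: disc 40 mm across and 4 mm thick, 62 mm tall overall, knob 13 mm across over the top 16 mm. Origin: centre of the disc's underside, z up along the stem. It starts standing off-centre in the large chamber, its origin 7.5 mm above that chamber's, its knob 14 mm above the rim.
- lid_large: large domed steel lid, hollow below, knob up on the worktop. Origin: centre of its underside, z up. Plug ring 53 mm across, 6 mm deep, goes into the chamber's mouth; flange 73 across at 6 to 9 mm rests on the rim; dome top at 33 mm; black knob, 14 mm across, from 34 to 49 mm. Seated on the large chamber its origin is 49.5 mm above the chamber's.
- lid_small: small domed steel lid of the same form and heights: plug ring 39 mm across and 6 mm deep, flange 59 mm across, dome top at 33 mm, black knob 14 mm across from 34 to 49 mm. Origin: centre of its underside, z up. Seated on the small chamber its origin is 45.5 mm above the chamber's.
- timer: bystander: a wind-up kitchen timer, white below and red above, 65 mm across and 54 mm tall, loose among the parts. Origin: centre of its underside.
Mind the look-alikes: they are no part of the job. Leave any blue look-alike of the chamber_small alone.

How it is judged:
On the way, in this order (a step that is already met when the one before it is completed fails the run):
1. the small chamber stands seated on the small cup (horizontal distance between chamber_small and cup_small below 0.006 m and z of chamber_small in the frame of cup_small between 0.052 and 0.058 m and angle between chamber_small's own z axis and vertical below 0.1 rad), for 0.2 s.
2. each press stands on the floor of its own chamber (horizontal distance between press_large and chamber_large below 0.008 m and z of press_large in the frame of chamber_large between 0.0045 and 0.0105 m and angle between each of press_large, press_small's own z axis and vertical below 0.1 rad and horizontal distance between press_small and chamber_small below 0.008 m and z of press_small in the frame of chamber_small between 0.0045 and 0.0105 m), for 0.2 s.
3. each chamber is closed by its own lid, fully seated (horizontal distance between lid_large and chamber_large below 0.009 m and z of lid_large in the frame of chamber_large between 0.0465 and 0.0525 m and angle between each of lid_large, lid_small's own z axis and vertical below 0.1 rad and horizontal distance between lid_small and chamber_small below 0.009 m and z of lid_small in the frame of chamber_small between 0.0425 and 0.0485 m), for 0.2 s.
At the end, for the whole second after the job is handed in: Each chamber is seated upright on its own cup (within 6 mm of centre, 3 mm of height), each press on its own chamber's floor (3 mm of height), each lid seated knob up on its own chamber (9 mm, 3 mm of height); upright, released and at rest (all of step 1 and all of step 2 and all of step 3 and horizontal distance between chamber_large and cup_large below 0.006 m and z of chamber_large in the frame of cup_large between 0.066 and 0.072 m and angle between each of chamber_large, cup_large, cup_small's own z axis and vertical below 0.1 rad and linear speed of each of cup_large, chamber_large, press_large, lid_large, cup_small, chamber_small, press_small, lid_small below 0.02 m/s); the robot touches nothing.
It fails at once if a cup is pushed more than 4 cm from where it stood (distance of any of cup_large, cup_small from where it was at the start of the episode above 0.04 m).
It fails at once if the kitchen timer is pushed more than 3 cm (distance of timer from where it was at the start of the episode above 0.03 m).
It also fails if it takes over 118 s, if anything falls off the work surface, if the arm or the gripper's body presses on something with over 40 N, if the wrist force passes 120 N, or if a joint passes its speed limit or range.

## Working session

There is one attempt and no reset: what is moved stays moved. The work goes in short steps, Python scripts to look and compute and a tool call to move; the robot and the scene stay as the last step left them, time stands still between calls to the robot, and variables do not carry over. Pictures are saved under pics/ and viewed, at most 14 in all, crops included, and the job is handed in when it is done.

Besides the shell and the picture viewer there is one more tool, called after "Call:" as name(argument=value, ...) on one line, values as JSON. step_arm: Moves the arm, as the interface text tells. Its arguments: {"type":"object","properties":{"series":{"type":"string"},"squeeze":{"type":"number"}},"required":["series"]}

```bash
mkdir -p pics; cat > h.py <<'E'
import numpy as np, cv2
from scipy.spatial.transform import Rotation as R
from plant import r
def cam(n):
    s=r.observe(); c=r.read_camera(n)
    if n=="wrist":
        T=np.eye(4);T[:3,:3]=R.from_rotvec(s["tcp_rot"]).as_matrix();T[:3,3]=s["eef_pos"]
        c["T"]=T@np.array(c["mount"])
    else:
        Rm=R.from_rotvec(np.ravel(c["rvec"])).as_matrix();T=np.eye(4);T[:3,:3]=Rm.T;T[:3,3]=-Rm.T@np.ravel(c["tvec"]);c["T"]=T
    return c
def rays(c,px):
    p=cv2.undistortPoints(np.float64(px).reshape(-1,1,2),np.float64(c["K"]),np.float64(c["D"])).reshape(-1,2)
    return np.c_[p,np.ones(len(p))]
def plane(c,px,z):
    d=rays(c,px)@c["T"][:3,:3].T;o=c["T"][:3,3]
    return o+d*((z-o[2])/d[:,2])[:,None]
def cloud(c):
    v,u=np.nonzero(c["range_z"]>0)
    d=rays(c,np.c_[u,v])*c["range_z"][v,u][:,None]
    return d@c["T"][:3,:3].T+c["T"][:3,3],u,v
def save(c,n): cv2.imwrite("pics/"+n,c["image"][:,:,::-1])
E
python3 - <<'E'
from h import *
for n in("top","side"):
    c=cam(n);save(c,n+"0.png");print(n,c["T"].round(3).tolist(),np.array(c["K"]).round(1).tolist())
    np.savez(n+"0.npz",**{k:np.array(v) for k,v in c.items()})
s=r.observe();print({k:np.round(v,3).tolist() for k,v in s.items()})
E
```

```text
top [[-0.003, -0.983, 0.182, 0.302], [-1.0, 0.005, 0.008, 0.054], [-0.008, -0.182, -0.983, 1.056], [0.0, 0.0, 0.0, 1.0]] [[357.1, 0.0, 252.7], [0.0, 357.1, 189.7], [0.0, 0.0, 1.0]]
side [[0.875, -0.288, 0.388, 0.014], [-0.483, -0.511, 0.711, -0.837], [-0.007, -0.81, -0.586, 0.819], [0.0, 0.0, 0.0, 1.0]] [[406.6, 0.0, 252.3], [0.0, 406.6, 192.9], [0.0, 0.0, 1.0]]
{'clock': 0.1, 'joint_pos': [1.486, 0.256, 0.107, -0.0, -1.424, -0.285], 'qvel': [0.0, -0.003, 0.003, 0.0, 0.0, 0.001], 'joint_torque': [-0.002, -38.761, 23.847, 5.378, -0.004, -0.0], 'eef_pos': [0.199, 0.512, 0.23], 'tcp_rot': [3.086, -0.577, -0.0], 'force': [-0.125, 0.437, 1.009], 'moment': [0.041, 0.005, 0.015], 'grasp_force': 0.0, 'width': 0.085}
```

View pics/top0.png

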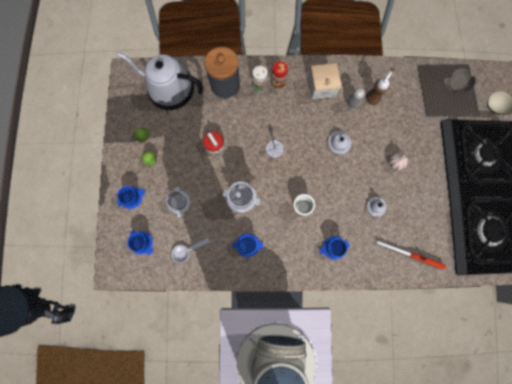

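View pics/side0.png

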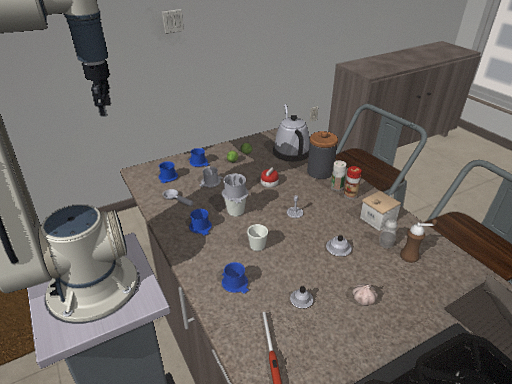

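```bash
cat > m.py <<'E'
from h import *
P=[];
for n in("top","side"):
    c=dict(np.load(n+"0.npz"));p,u,v=cloud(c);P.append(np.c_[p,u,v])
c=dict(np.load("top0.npz"))
G={"chS":(178,202,.05),"chL":(241,197,.12),"cupS":(304,205,.06),"prL":(275,149,.004),"lidL":(340,142,.03),"lidS":(376,206,.03),"timer":(213,141,.04),
"b1":(129,197,.05),"b2":(140,243,.05),"b3":(248,245,.05),"b4":(335,248,.05),"spoon":(179,253,.01)}
for k,(u,v,z) in G.items():
    g=plane(c,[(u,v)],z)[0];o=[k,g[:2].round(3)]
    for p in P:
        q=p[(np.hypot(*(p[:,:2]-g[:2]).T)<.06)&(p[:,2]>.012)&(p[:,2]<.25)]
        if len(q)<5:o.append(len(q));continue
        zm=q[:,2].max();o+=[len(q),round(zm,3),q[:,:2].min(0).round(3),q[:,:2].max(0).round(3),((q[:,:2].min(0)+q[:,:2].max(0))/2).round(3)]
    print(*o)
for i,p in enumerate(P):
    q=p[(abs(p[:,2])<.02)&(p[:,0]>.25)&(p[:,0]<.6)&(abs(p[:,1])<.35)];print(i,"table z",np.median(q[:,2]))
im=cv2.resize(c["image"][120:260,110:400],None,fx=2.75,fy=2.75,interpolation=cv2.INTER_CUBIC);cv2.imwrite("pics/crop.png",im[:,:,::-1])
E
python3 m.py
```

```text
chS [0.454 0.276] 178 0.059 [0.423 0.258] [0.498 0.311] [0.461 0.285] 231 0.055 [0.433 0.256] [0.487 0.313] [0.46  0.284]
chL [0.456 0.093] 754 0.141 [0.423 0.044] [0.496 0.145] [0.46  0.095] 821 0.14 [0.419 0.044] [0.501 0.128] [0.46  0.086]
cupS [ 0.442 -0.082] 241 0.065 [ 0.416 -0.111] [ 0.474 -0.054] [ 0.445 -0.082] 411 0.064 [ 0.412 -0.114] [ 0.471 -0.052] [ 0.442 -0.083]
prL [ 0.623 -0.006] 26 0.07 [ 0.62  -0.009] [0.632 0.002] [ 0.626 -0.003] 44 0.068 [ 0.616 -0.014] [ 0.63 -0.  ] [ 0.623 -0.007]
lidL [ 0.637 -0.201] 249 0.055 [ 0.611 -0.236] [ 0.672 -0.169] [ 0.641 -0.203] 246 0.05 [ 0.613 -0.233] [ 0.662 -0.183] [ 0.637 -0.208]
lidS [ 0.442 -0.298] 152 0.054 [ 0.417 -0.327] [ 0.471 -0.28 ] [ 0.444 -0.303] 196 0.05 [ 0.422 -0.328] [ 0.457 -0.289] [ 0.439 -0.308]
timer [0.638 0.18 ] 376 0.059 [0.611 0.151] [0.67  0.211] [0.64  0.181] 253 0.056 [0.607 0.146] [0.668 0.207] [0.637 0.176]
b1 [0.469 0.42 ] 233 0.056 [0.444 0.403] [0.509 0.46 ] [0.476 0.431] 199 0.054 [0.446 0.4  ] [0.499 0.46 ] [0.473 0.43 ]
b2 [0.337 0.381] 211 0.056 [0.309 0.365] [0.37  0.419] [0.339 0.392] 232 0.055 [0.312 0.356] [0.366 0.422] [0.339 0.389]
b3 [0.331 0.076] 114 0.057 [0.307 0.05 ] [0.361 0.106] [0.334 0.078] 321 0.055 [0.305 0.051] [0.357 0.108] [0.331 0.079]
b4 [ 0.321 -0.168] 178 0.058 [ 0.296 -0.2  ] [ 0.349 -0.132] [ 0.323 -0.166] 431 0.053 [ 0.293 -0.205] [ 0.348 -0.147] [ 0.321 -0.176]
spoon [0.31  0.277] 117 0.023 [0.284 0.221] [0.338 0.298] [0.311 0.259] 56 0.022 [0.282 0.222] [0.333 0.302] [0.307 0.262]
0 table z 0.001247242562282036
1 table z -0.0004575821562272653
```

View pics/crop.png

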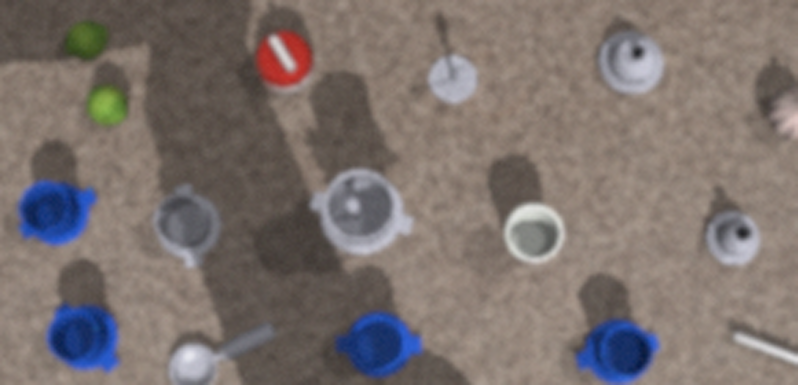

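Call:
step_arm(series="0 0 1 1 -0.8 0 -1; 0 0 2 2 -1.7 0 -1; 0 0 3 3 -2.6 0 -1; 0 0 3 4 -3.5 0 -1; 0 0 3 5 -4.3 0 -1")

```text
clock: 0.6
eef_pos: [0.3853, 0.3509, 0.2311]
tcp_rot: [3.14, 0.079, -0.001]
force: [1.0, 1.7, -0.2]
width: 0.0852
grasp_force: 0.0
```

Call:
step_arm(series="0 0 0 0.8 -0.8 0 -1; 0 0 0 1.5 -1.4 0 -1; 0 0 0 1.5 -1.4 0 -1")

```text
clock: 0.9
eef_pos: [0.4467, 0.2935, 0.2306]
tcp_rot: [3.139, 0.07, -0.001]
force: [-0.1, -0.1, 0.6]
width: 0.0853
grasp_force: 0.0
```

```bash
python3 - <<'E'
from h import *
s=r.observe();print({k:np.round(s[k],3).tolist() for k in("clock","eef_pos","tcp_rot","joint_pos","force")})
c=cam("wrist");save(c,"w1.png");print(np.array(c["mount"]).round(3).tolist(),np.array(c["K"]).tolist(),np.ravel(c["D"]))
np.savez("w1.npz",**{k:np.array(v) for k,v in c.items()})
p,u,v=cloud(c)
q=p[(np.hypot(p[:,0]-.46,p[:,1]-.284)<.06)&(p[:,2]>.012)]
print(len(q),q.min(0),q.max(0))
E
```

```text
{'clock': 0.9, 'eef_pos': [0.447, 0.294, 0.231], 'tcp_rot': [3.139, 0.07, -0.001], 'joint_pos': [0.875, 0.226, 0.068, 0.001, -1.414, 0.74], 'force': [-0.111, -0.114, 0.636]}
[[-0.0, -0.959, -0.282, 0.072], [1.0, -0.0, 0.0, -0.0], [-0.0, -0.282, 0.959, -0.143], [0.0, 0.0, 0.0, 1.0]] [[319.5822741253444, 0.0, 254.20816067027994], [0.0, 319.5822741253444, 190.84734935399473], [0.0, 0.0, 1.0]] [-0.06554579  0.          0.          0.          0.        ]
31001 [0.43304964 0.2240414  0.01208184] [0.48769437 0.34398101 0.32793294]
```

View pics/w1.png

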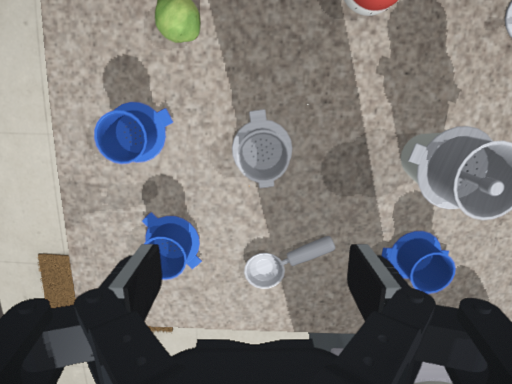

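```bash
cat >> h.py <<'E'
def circ(p):
    A=np.c_[2*p,np.ones(len(p))];x=np.linalg.lstsq(A,(p**2).sum(1),rcond=None)[0];return x[:2],np.sqrt(x[2]+x[:2]@x[:2])
def fit(p,g,z0,z1,rad,w=.008):
    """circle of radius ~rad through points of slice z0..z1, near guess g"""
    c=np.array(g,float)
    for _ in range(6):
        d=np.hypot(*(p[:,:2]-c).T);q=p[(p[:,2]>z0)&(p[:,2]<z1)&(abs(d-rad)<w)]
        if len(q)<8: return None
        c,rr=circ(q[:,:2]); w=max(w*.8,.004)
    return c.round(4),round(rr,4),len(q),q[:,2].mean().round(4)
E
python3 - <<'E'
from h import *
C={n:dict(np.load(n+"0.npz")) for n in("top","side")};C["w1"]=dict(np.load("w1.npz"))
for n,c in C.items():
    p,_,_=cloud(c)
    print(n,"chS rim",fit(p,(.46,.284),.044,.058,.0255),"fl",fit(p,(.46,.284),.003,.012,.030))
    print("  chL rim",fit(p,(.46,.09),.115,.135,.0325),"flange",fit(p,(.46,.09),.069,.082,.037),"cup",fit(p,(.46,.09),.05,.068,.035))
    print("  cupS",fit(p,(.443,-.083),.052,.068,.028))
    for k,g,z0,z1,rad in(("timer",(.638,.178),.02,.05,.032),("prLk",(.624,-.005),.052,.075,.005),("lidL",(.638,-.205),.004,.014,.034),("lidLdome",(.638,-.205),.02,.036,.02),("lidS",(.441,-.304),.004,.014,.027)):
        print("  ",k,fit(p,g,z0,z1,rad))
c=C["w1"]
for px,z in(((258,116),.0075),((265,184),.0075)):print(plane(c,[px],z).round(4))
E
```

```text
top chS rim (array([0.4611, 0.2835]), np.float64(0.0252), 86, np.float64(0.051)) fl (array([0.4563, 0.2803]), np.float64(0.0294), 88, np.float64(0.0078))
  chL rim (array([0.4632, 0.0946]), np.float64(0.0318), 134, np.float64(0.1241)) flange (array([0.4581, 0.0911]), np.float64(0.0362), 111, np.float64(0.0778)) cup None
  cupS (array([ 0.4444, -0.0813]), np.float64(0.0272), 119, np.float64(0.0596))
   timer (array([0.6411, 0.1817]), np.float64(0.0295), 86, np.float64(0.0331))
   prLk (array([ 0.6259, -0.0035]), np.float64(0.005), 20, np.float64(0.0646))
   lidL (array([ 0.643 , -0.2032]), np.float64(0.0329), 101, np.float64(0.0095))
   lidLdome (array([ 0.6405, -0.2022]), np.float64(0.0202), 104, np.float64(0.0297))
   lidS (array([ 0.4449, -0.305 ]), np.float64(0.0264), 102, np.float64(0.0096))
side chS rim (array([0.4586, 0.2846]), np.float64(0.0253), 64, np.float64(0.049)) fl (array([0.4596, 0.2868]), np.float64(0.0301), 56, np.float64(0.0075))
  chL rim (array([0.4605, 0.0931]), np.float64(0.032), 127, np.float64(0.1211)) flange (array([0.4615, 0.0943]), np.float64(0.0377), 82, n
[... 465 characters left out ...]
201), 103, np.float64(0.0271))
   lidS (array([ 0.4406, -0.3067]), np.float64(0.0264), 94, np.float64(0.0075))
w1 chS rim (array([0.4617, 0.2847]), np.float64(0.0249), 710, np.float64(0.0505)) fl (array([0.4572, 0.2838]), np.float64(0.0318), 456, np.float64(0.0081))
  chL rim (array([0.4631, 0.0953]), np.float64(0.0317), 1194, np.float64(0.1218)) flange (array([0.4627, 0.0926]), np.float64(0.0374), 1181, np.float64(0.0775)) cup (array([0.4631, 0.0958]), np.float64(0.0319), 102, np.float64(0.0558))
  cupS None
   timer (array([0.6406, 0.1818]), np.float64(0.0297), 282, np.float64(0.0291))
   prLk None
   lidL None
   lidLdome None
   lidS None
[[0.4985 0.2913 0.0075]]
[[0.4199 0.2793 0.0075]]
```

Call:
step_arm(series="0 0 0.75 0.05 0 -1.2 -1; 0 0 0.75 0.05 0 -2.4 -1; 0 0 0.75 0.05 0 -3.6 -1; 0 0 0.75 0.05 0 -3.6 -1; 0 0 0.75 0.05 0 -3.6 -1")

```text
clock: 1.45
eef_pos: [0.4465, 0.2971, 0.0882]
tcp_rot: [3.131, 0.244, 0.0]
force: [0.1, -0.3, 0.1]
width: 0.0855
grasp_force: 0.0
```

Call:
step_arm(series="0 0 0 0.36 -0.31 0 -1; 0 0 0 0.36 -0.31 0 -1; 0 0 0 0.36 -0.31 0 -1")

```text
clock: 1.75
eef_pos: [0.4622, 0.2856, 0.0901]
tcp_rot: [-3.129, -0.241, -0.006]
force: [-0.8, 0.4, 0.4]
width: 0.085
grasp_force: 0.0
```

Call:
step_arm(series="0 0 0 -0.03 -0.02 -1 -1; 0 0 0 -0.03 -0.02 -1.85 -1; 0 0 0 -0.03 -0.02 -1.85 -1; 0 0 0 -0.03 -0.02 -1.85 -1")

```text
clock: 2.15
eef_pos: [0.4603, 0.2842, 0.0148]
tcp_rot: [-3.132, -0.243, -0.002]
force: [0.4, 0.4, 1.4]
width: 0.0852
grasp_force: 0.0
```

```bash
python3 - <<'E'
from h import *
s=r.observe();print({k:np.round(s[k],4).tolist() for k in("clock","eef_pos","tcp_rot","force")})
c=cam("wrist");save(c,"w2.png")
E
```

```text
{'clock': 2.15, 'eef_pos': [0.4603, 0.2842, 0.0148], 'tcp_rot': [-3.132, -0.2431, -0.0023], 'force': [0.3676, 0.4293, 1.3838]}
```

View pics/w2.png

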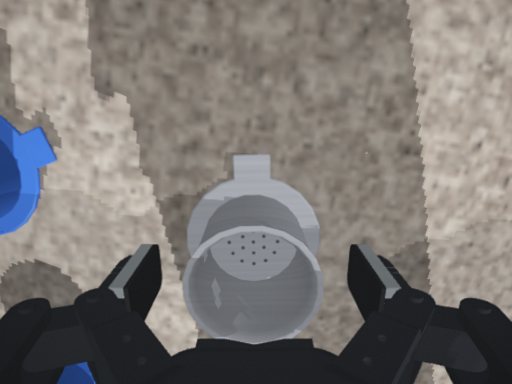

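Call:
step_arm(series="0 0 0 0 0 0 0.5; 0 0 0 0 0 0 1; 0 0 0 0 0 0 1; 0 0 0 0 0 0 1; 0 0 0 0 0 0 1", squeeze=35)

```text
clock: 2.7
eef_pos: [0.4608, 0.2844, 0.0155]
tcp_rot: [-3.13, -0.242, -0.005]
force: [-1.9, -0.6, 7.4]
width: 0.0535
grasp_force: 35.1
```

Call:
step_arm(series="0 0 0 0 0 0 1; 0 0 0 0 0 0 1; 0 0 0 0 0 0.5 1; 0 0 0 0 0 1 1; 0 0 0 0 0 1 1")

```text
clock: 3.2
eef_pos: [0.4614, 0.2848, 0.0566]
tcp_rot: [-3.129, -0.242, -0.008]
force: [-0.3, 0.8, -1.9]
width: 0.0534
grasp_force: 36.9
```

Call:
step_arm(series="0 0 0 0 0 1.2 1; 0 0 0 0 0 2.4 1; 0 0 0 -0.2 -0.5 3.5 1; 0 0 0 -0.6 -1.6 3.6 1; 0 0 0 -1 -2.7 3.6 1")

```text
clock: 3.7
eef_pos: [0.4197, 0.1751, 0.1986]
tcp_rot: [-3.13, -0.243, -0.004]
force: [0.4, -1.6, -1.4]
width: 0.0535
grasp_force: 37.3
```

Call:
step_arm(series="0 0 0 -0.3 -1 0 1; 0 0 0 -0.6 -2 0 1; 0 0 0 -0.9 -3 0 1; 0 0 0 -1.2 -4 0 1; 0 0 0 -1.5 -5 0 1")

```text
clock: 4.2
eef_pos: [0.3585, -0.0259, 0.1971]
tcp_rot: [-3.132, -0.242, -0.0]
force: [0.9, -1.1, -0.6]
width: 0.0534
grasp_force: 37.3
```

Call:
step_arm(series="0 0 0 0 -0.8 0 1; 0 0 0 0 -1.5 0 1; 0 0 0 0 -1.5 0 1; 0 0 0 0 -1.5 0 1")

```text
clock: 4.6
eef_pos: [0.3593, -0.0849, 0.1969]
tcp_rot: [-3.132, -0.238, 0.001]
force: [0.6, -0.6, -1.0]
width: 0.0534
grasp_force: 37.4
```

```bash
python3 - <<'E'
from h import *
s=r.observe();print({k:np.round(s[k],4).tolist() for k in("clock","eef_pos","tcp_rot","force","width","qvel")})
c=cam("wrist");save(c,"w3.png");p,_,_=cloud(c)
print("cupS",fit(p,(.443,-.083),.052,.068,.028));print("chL",fit(p,(.46,.09),.115,.135,.0325),fit(p,(.46,.09),.069,.082,.037))
print("lidS",fit(p,(.441,-.304),.004,.014,.027),"prLk",fit(p,(.624,-.005),.052,.075,.005,.012))
E
```

```text
{'clock': 4.6, 'eef_pos': [0.3593, -0.0849, 0.1969], 'tcp_rot': [-3.1321, -0.238, 0.0008], 'force': [0.6041, -0.6166, -0.9855], 'width': 0.0534, 'qvel': [0.0348, -0.0006, 0.0037, -0.0022, -0.0007, -0.0028]}
cupS (array([ 0.4438, -0.0821]), np.float64(0.0268), 1432, np.float64(0.0592))
chL (array([0.4617, 0.0918]), np.float64(0.0306), 838, np.float64(0.1219)) (array([0.4586, 0.0873]), np.float64(0.036), 1037, np.float64(0.0776))
lidS (array([ 0.4442, -0.3054]), np.float64(0.0262), 669, np.float64(0.0095)) prLk None
```

View pics/w3.png

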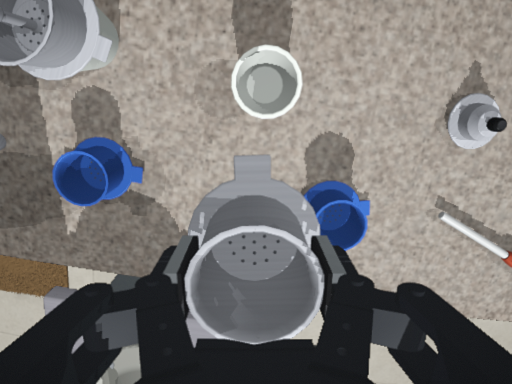

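Call:
step_arm(series="0 0 0 1.1 0.07 0 1; 0 0 0 2.11 0.07 -0.8 1; 0 0 0 2.11 0.07 -1.8 1; 0 0 0 2.11 0.07 -2.5 1; 0 0 0 2.11 0.07 -2.5 1")

```text
clock: 5.15
eef_pos: [0.441, -0.0808, 0.0934]
tcp_rot: [-3.132, -0.243, 0.014]
force: [-0.9, -0.2, -1.5]
width: 0.0533
grasp_force: 37.4
```

```bash
python3 - <<'E'
from h import *
s=r.observe();c=cam("wrist");print({k:np.round(s[k],4).tolist() for k in("clock","eef_pos","tcp_rot","force","width","qvel")})
p,_,_=cloud(c);e=s["eef_pos"]
print("held rim",fit(p,e[:2],e[2]+.03,e[2]+.042,.0265,.006),"flange",fit(p,e[:2],e[2]-.015,e[2]-.004,.032,.006))
print("cupS",fit(p,(.4438,-.0821),.052,.064,.028))
s=r.observe();print(s["eef_pos"])
E
```

```text
{'clock': 5.15, 'eef_pos': [0.441, -0.0808, 0.0934], 'tcp_rot': [-3.1316, -0.2426, 0.0143], 'force': [-0.9002, -0.204, -1.4564], 'width': 0.0533, 'qvel': [-0.0026, -0.0587, 0.0948, 0.0423, -0.0738, 0.0019]}
held rim (array([ 0.4432, -0.0804]), np.float64(0.0255), 5602, np.float64(0.1288)) flange (array([ 0.4522, -0.0787]), np.float64(0.0309), 2091, np.float64(0.0861))
cupS (array([ 0.4441, -0.0821]), np.float64(0.0287), 146, np.float64(0.0599))
[ 0.44298272 -0.08115124  0.09617942]
```

Call:
step_arm(series="0 0 0 0 -0.02 -0.2 1; 0 0 0 0 -0.02 -0.4 1; 0 0 0 0 -0.02 -0.55 1; 0 0 0 0 -0.02 -0.62 1; 0 0 0 0 -0.02 -0.62 1")

```text
clock: 5.7
eef_pos: [0.4439, -0.0827, 0.0724]
tcp_rot: [3.132, 0.241, -0.0]
force: [-0.2, -0.6, -1.4]
width: 0.0533
grasp_force: 37.4
```

```bash
python3 - <<'E'
from h import *
s=r.observe();c=cam("wrist");print({k:np.round(s[k],4).tolist() for k in("clock","eef_pos","tcp_rot","force","width")})
p,_,_=cloud(c);e=s["eef_pos"]
print("held rim",fit(p,e[:2],e[2]+.03,e[2]+.042,.0265,.006),"flange z",fit(p,e[:2],e[2]-.015,e[2]-.004,.032,.006))
c=cam("side");p,_,_=cloud(c)
print("rim",fit(p,e[:2],.095,.112,.0265),"flange",fit(p,e[:2],.058,.066,.033))
E
```

```text
{'clock': 5.7, 'eef_pos': [0.4439, -0.0827, 0.0724], 'tcp_rot': [3.1323, 0.2412, -0.0004], 'force': [-0.1554, -0.6137, -1.3981], 'width': 0.0533}
held rim (array([ 0.4458, -0.0822]), np.float64(0.0255), 5563, np.float64(0.1078)) flange z (array([ 0.455 , -0.0804]), np.float64(0.0309), 2084, np.float64(0.0652))
rim (array([ 0.4421, -0.083 ]), np.float64(0.0254), 102, np.float64(0.104)) flange (array([ 0.4408, -0.0828]), np.float64(0.0321), 58, np.float64(0.0636))
```

Call:
step_arm(series="0 0 0 -0.02 0.01 -0.05 1; 0 0 0 -0.02 0.01 -0.08 1; 0 0 0 -0.02 0.01 -0.08 1")

```text
clock: 6.1
eef_pos: [0.4446, -0.0822, 0.0706]
tcp_rot: [3.132, 0.242, 0.005]
force: [-0.8, 0.8, 6.4]
width: 0.0532
grasp_force: 37.6
```

Call:
step_arm(series="0 0 0 0 0 0 0; 0 0 0 0 0 0 -1; 0 0 0 0 0 0 -1; 0 0 0 0 0 0 -1; 0 0 0 0 0 0.2 -1")

```text
clock: 6.6
eef_pos: [0.4422, -0.0822, 0.0765]
tcp_rot: [-3.132, -0.241, 0.004]
force: [-0.2, 0.2, 0.2]
width: 0.0853
grasp_force: 0.0
```

Call:
step_arm(series="0 0 0 0 0 1.2 -1; 0 0 0 0 0 2.2 -1; 0 0 0 -0.6 0.6 3.2 -1; 0 0 0 -1.2 1.6 3.8 -1; 0 0 0 -1.8 2.6 3.8 -1")

```text
clock: 7.1
eef_pos: [0.3727, 0.0218, 0.2331]
tcp_rot: [-3.131, -0.237, -0.011]
force: [0.1, 1.3, -0.7]
width: 0.0855
grasp_force: 0.0
```

Call:
step_arm(series="0 0 -1 0 1 0 0; 0 0 -1 0 1.75 0 0.5; 0 0 -1 0 1.75 0 0.5; 0 0 -1 0 1.75 0 0.5")

```text
clock: 7.5
eef_pos: [0.3715, 0.0915, 0.2296]
tcp_rot: [3.141, 0.026, 0.0]
force: [-0.3, 0.0, 0.1]
width: 0.0285
grasp_force: 0.0
```

```bash
python3 - <<'E'
from h import *
s=r.observe();c=cam("wrist");print({k:np.round(s[k],4).tolist() for k in("clock","eef_pos","tcp_rot","force","width")})
p,u,v=cloud(c);save(c,"w4.png")
print("chS rim",fit(p,(.444,-.082),.097,.112,.0265),"fl",fit(p,(.444,-.082),.056,.067,.033))
print("chL rim",fit(p,(.46,.092),.115,.13,.0325))
q=p[(p[:,2]>.128)&(p[:,2]<.15)&(np.hypot(p[:,0]-.46,p[:,1]-.092)<.03)];print("knob",len(q),q.mean(0),q.min(0),q.max(0))
c=cam("side");p,u,v=cloud(c);print("side chS rim",fit(p,(.443,-.082),.095,.112,.0265))
q=p[(p[:,2]>.128)&(p[:,2]<.15)&(np.hypot(p[:,0]-.46,p[:,1]-.092)<.03)];print("knob",len(q),q.mean(0),q.min(0),q.max(0))
E
```

```text
{'clock': 7.5, 'eef_pos': [0.3715, 0.0915, 0.2296], 'tcp_rot': [3.1414, 0.0257, 0.0002], 'force': [-0.2706, 0.0134, 0.0843], 'width': 0.0285}
chS rim (array([ 0.4451, -0.0809]), np.float64(0.0249), 1469, np.float64(0.1044)) fl (array([ 0.4449, -0.0827]), np.float64(0.0326), 979, np.float64(0.0634))
chL rim (array([0.4627, 0.0941]), np.float64(0.0317), 2085, np.float64(0.1235))
knob 278 [0.46038984 0.09969982 0.13887895] [0.45455229 0.09382595 0.12886678] [0.4667168  0.10574922 0.14150536]
side chS rim (array([ 0.4424, -0.0825]), np.float64(0.0251), 139, np.float64(0.1021))
knob 20 [0.45642758 0.09763469 0.13507574] [0.45113912 0.09115703 0.12803951] [0.46298591 0.12098372 0.14114246]
```

View pics/w4.png

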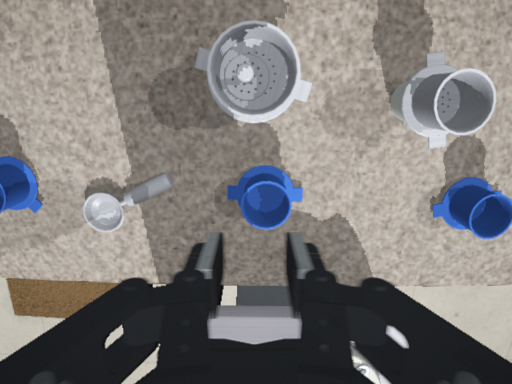

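Call:
step_arm(series="0 0 0 1.1 0.2 0 0.5; 0 0 0 2.21 0.2 -0.3 0.5; 0 0 0 2.21 0.2 -1.3 0.5; 0 0 0 2.21 0.2 -2 0.5; 0 0 0 2.21 0.2 -2 0.5")

```text
clock: 8.1
eef_pos: [0.4577, 0.0968, 0.1454]
tcp_rot: [3.138, 0.018, -0.013]
force: [0.4, -0.6, 0.2]
width: 0.0213
grasp_force: 0.0
```

```bash
python3 - <<'E'
from h import *
s=r.observe();c=cam("wrist");print({k:np.round(s[k],4).tolist() for k in("clock","eef_pos","tcp_rot","width")})
p,u,v=cloud(c)
q=p[(p[:,2]>.128)&(p[:,2]<.145)&(np.hypot(p[:,0]-.46,p[:,1]-.0997)<.012)];print("knob",len(q),q.mean(0),q.min(0),q.max(0))
print(r.observe()["eef_pos"])
E
```

```text
{'clock': 8.1, 'eef_pos': [0.4577, 0.0968, 0.1454], 'tcp_rot': [3.1381, 0.0179, -0.0129], 'width': 0.0213}
knob 601 [0.46267401 0.09984606 0.13736425] [0.45469219 0.09378831 0.1280384 ] [0.46773592 0.10630234 0.14073519]
[0.45935262 0.09738556 0.14828508]
```

Call:
step_arm(series="0 0 0 0.04 0.06 -0.2 0.5; 0 0 0 0.04 0.06 -0.4 0.5; 0 0 0 0.04 0.06 -0.52 0.5; 0 0 0 0.04 0.06 -0.52 0.5")

```text
clock: 8.55
eef_pos: [0.4614, 0.1015, 0.1282]
tcp_rot: [3.141, 0.023, -0.001]
force: [0.3, 0.3, -0.6]
width: 0.0211
grasp_force: 0.0
```

Call:
step_arm(series="0 0 0 0 0 0 0.8; 0 0 0 0 0 0 1; 0 0 0 0 0 0 1; 0 0 0 0 0 0 1; 0 0 0 0 0 0 1", squeeze=30)

```text
clock: 9.05
eef_pos: [0.4618, 0.1016, 0.1286]
tcp_rot: [-3.141, -0.022, -0.001]
force: [-0.7, -1.0, 0.3]
width: 0.0111
grasp_force: 29.2
```

Call:
step_arm(series="0 0 0 0 0 0.3 1; 0 0 0 0 0 1 1; 0 0 0 0 0 2 1; 0 0 0 0 0 2.4 1; 0 0 0 0 0 2.4 1")

```text
clock: 9.55
eef_pos: [0.4632, 0.102, 0.2273]
tcp_rot: [-3.139, -0.022, -0.009]
force: [0.4, 0.8, -1.1]
width: 0.0113
grasp_force: 29.2
```

```bash
python3 - <<'E'
from h import *
s=r.observe();c=cam("wrist");print({k:np.round(s[k],4).tolist() for k in("clock","eef_pos","tcp_rot","width","grasp_force","force")})
save(c,"w5.png")
c=cam("side");p,u,v=cloud(c);e=s["eef_pos"]
q=p[(abs(p[:,0]-e[0])<.03)&(abs(p[:,1]-e[1])<.03)&(p[:,2]<e[2])&(p[:,2]>.15)]
print("low",len(q),np.sort(q[:,2])[:5]); d=q[q[:,2]<q[:,2].min()+.006];print("disc",d.min(0),d.max(0))
E
```

```text
{'clock': 9.55, 'eef_pos': [0.4632, 0.102, 0.2273], 'tcp_rot': [-3.1393, -0.0225, -0.0085], 'width': 0.0113, 'grasp_force': 29.2148, 'force': [0.38, 0.8059, -1.1306]}
low 108 [0.17414661 0.17471061 0.17479379 0.17510395 0.17512665]
disc [0.43845134 0.08132741 0.17414661] [0.47698845 0.11839845 0.17962669]
```

View pics/w5.png

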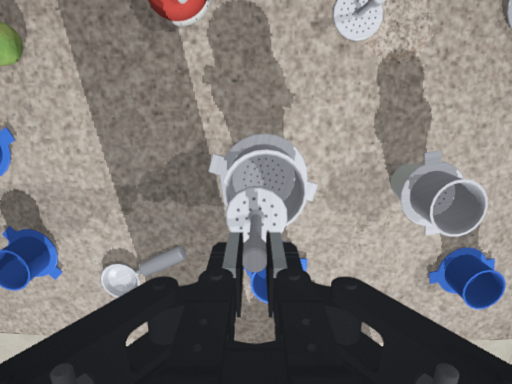

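Call:
step_arm(series="0 0 0 -0.1 -1 0 1; 0 0 0 -0.2 -2 0 1; 0 0 0 -0.3 -3 0 1; 0 0 0 -0.45 -4 0 1; 0 0 0 -0.45 -4.6 -0.4 1")

```text
clock: 10.15
eef_pos: [0.4434, -0.0848, 0.2088]
tcp_rot: [3.141, 0.021, 0.002]
force: [1.9, 1.2, -0.2]
width: 0.0111
grasp_force: 29.3
```

Call:
step_arm(series="0 0 0 0 0 -0.5 1; 0 0 0 0 0 -0.6 1; 0 0 0 0 0 -0.6 1; 0 0 0 0 0 -0.6 1")

```text
clock: 10.55
eef_pos: [0.444, -0.0822, 0.1849]
tcp_rot: [3.141, 0.024, 0.0]
force: [-0.3, 0.7, -0.2]
width: 0.0113
grasp_force: 29.3
```

```bash
cat >> h.py <<'E'
def disc(p,e,off,rad):
    """centre, tilt of a horizontal held disc: top surface at e.z+off"""
    d=np.hypot(p[:,0]-e[0],p[:,1]-e[1]);q=p[(d<rad+.012)&(abs(p[:,2]-e[2]-off)<.006)]
    A=np.c_[q[:,:2],np.ones(len(q))];x=np.linalg.lstsq(A,q[:,2],rcond=None)[0]
    return len(q),(q.min(0)).round(4),q.max(0).round(4),"mid",((q.min(0)+q.max(0))/2).round(4),"slope",x[:2].round(3)
E
python3 - <<'E'
from h import *
cam("wrist");s=r.observe();c=cam("wrist");print({k:np.round(s[k],4).tolist() for k in("clock","eef_pos","tcp_rot","width","grasp_force","force")})
p,u,v=cloud(c);e=s["eef_pos"];np.savez("w6.npz",**{k:np.array(v) for k,v in c.items()})
print(disc(p,e,-.048,.02));print("chS rim",fit(p,(.445,-.082),.1,.112,.0265))
c=cam("side");p,u,v=cloud(c);print(disc(p,e,-.048,.02));print("chS rim",fit(p,(.443,-.082),.095,.112,.0265))
E
```

```text
{'clock': 10.6, 'eef_pos': [0.4442, -0.0821, 0.1851], 'tcp_rot': [3.1413, 0.024, 0.0016], 'width': 0.0117, 'grasp_force': 29.2983, 'force': [-0.3, 0.1657, 0.6173]}
(2282, array([ 0.4259, -0.1031,  0.1348]), array([ 0.4633, -0.0638,  0.1427]), 'mid', array([ 0.4446, -0.0834,  0.1387]), 'slope', array([-0.01 , -0.023]))
chS rim (array([ 0.4456, -0.082 ]), np.float64(0.025), 773, np.float64(0.1062))
(105, array([ 0.4227, -0.1041,  0.1333]), array([ 0.4596, -0.063 ,  0.1429]), 'mid', array([ 0.4412, -0.0836,  0.1381]), 'slope', array([0.018, 0.008]))
chS rim (array([ 0.4424, -0.0829]), np.float64(0.0248), 112, np.float64(0.1018))
```

Call:
step_arm(series="0 0 0 0.03 0.03 -0.3 1; 0 0 0 0.03 0.03 -0.6 1; 0 0 0 0.03 0.03 -0.9 1; 0 0 0 0.03 0.03 -1.2 1; 0 0 0 0.03 0.03 -1.2 1")

```text
clock: 11.2
eef_pos: [0.4441, -0.081, 0.1355]
tcp_rot: [-3.141, -0.023, 0.004]
force: [0.0, -0.3, -0.9]
width: 0.0111
grasp_force: 29.3
```

Call:
step_arm(series="0 0 0 0 0 -0.2 1; 0 0 0 0 0 -0.4 1; 0 0 0 0 0 -0.5 1; 0 0 0 0 0 -0.54 1; 0 0 0 0 0 -0.54 1")

```text
clock: 11.7
eef_pos: [0.445, -0.0814, 0.1149]
tcp_rot: [3.141, 0.022, 0.0]
force: [0.0, -0.1, -0.3]
width: 0.0112
grasp_force: 29.3
```

Call:
step_arm(series="0 0 0 0 0 -0.03 1; 0 0 0 0 0 -0.03 0.6; 0 0 0 0 0 -0.03 0.3; 0 0 0 0 0 -0.03 0.3; 0 0 0 0 0 0.1 0.3")

```text
clock: 12.2
eef_pos: [0.4443, -0.0813, 0.1184]
tcp_rot: [-3.141, -0.022, 0.003]
force: [0.2, 0.8, -0.1]
width: 0.0299
grasp_force: 0.0
```

Call:
step_arm(series="0 0 0 0 0 0.5 0.3; 0 0 0 0 0 1.2 0.3; 0 0 0 0.8 0.2 2 0.3; 0 0 0 1.6 0.6 2 0.3; 0 0 0 2.6 1 2 0.3")

```text
clock: 12.7
eef_pos: [0.5503, -0.0409, 0.2011]
tcp_rot: [-3.141, -0.021, -0.006]
force: [0.7, 0.1, 0.4]
width: 0.0297
grasp_force: 0.0
```

```bash
python3 - <<'E'
from h import *
cam("wrist");s=r.observe();c=cam("wrist");print({k:np.round(s[k],4).tolist() for k in("clock","eef_pos","tcp_rot","width","grasp_force","force")})
p,u,v=cloud(c);save(c,"w6.png")
print("prL knob",fit(p,(.624,-.005),.058,.075,.004,.01))
q=p[(p[:,2]>.055)&(p[:,2]<.08)&(np.hypot(p[:,0]-.624,p[:,1]+.005)<.02)];print("knob",len(q),q.min(0),q.max(0),(q.min(0)+q.max(0))/2)
for n in("side","top"):
    c=cam(n);p,u,v=cloud(c);print(n,"chS rim",fit(p,(.443,-.082),.095,.112,.0265))
    q=p[(p[:,2]>.112)&(p[:,2]<.135)&(np.hypot(p[:,0]-.444,p[:,1]+.082)<.02)];print("smallknob",len(q),q.min(0),q.max(0)) if len(q) else 0
E
```

```text
{'clock': 12.75, 'eef_pos': [0.5549, -0.0389, 0.1982], 'tcp_rot': [3.1412, 0.0242, 0.003], 'width': 0.0299, 'grasp_force': 0.0, 'force': [8.3557, 2.0404, 0.7726]}
prL knob (array([ 0.6258, -0.0052]), np.float64(0.0046), 203, np.float64(0.0661))
knob 208 [ 0.61967503 -0.01132062  0.05570692] [0.63194051 0.00096055 0.06896643] [ 0.62580777 -0.00518004  0.06233668]
side chS rim (array([ 0.4426, -0.0827]), np.float64(0.0249), 120, np.float64(0.1025))
smallknob 21 [ 0.43561242 -0.08937096  0.11319485] [ 0.44531012 -0.08049566  0.12648815]
top chS rim (array([ 0.4452, -0.081 ]), np.float64(0.025), 113, np.float64(0.1057))
smallknob 22 [ 0.43829536 -0.08722383  0.11245984] [ 0.44903302 -0.07529045  0.12747524]
```

Call:
step_arm(series="0 0 0 0.9 0.4 -0.5 0.3; 0 0 0 1.76 0.84 -1.2 0.3; 0 0 0 1.76 0.84 -2 0.4; 0 0 0 1.76 0.84 -2.45 0.4; 0 0 0 1.76 0.84 -2.45 0.4")

```text
clock: 13.4
eef_pos: [0.6167, -0.0082, 0.0982]
tcp_rot: [3.141, 0.021, -0.01]
force: [-1.2, 0.0, 0.0]
width: 0.0253
grasp_force: 0.0
```

```bash
python3 - <<'E'
from h import *
cam("wrist");cam("wrist");s=r.observe();c=cam("wrist");print({k:np.round(s[k],4).tolist() for k in("clock","eef_pos","tcp_rot","width")})
p,u,v=cloud(c)
q=p[(p[:,2]>.055)&(p[:,2]<.08)&(np.hypot(p[:,0]-.6255,p[:,1]+.005)<.015)];print("knob",len(q),q.min(0),q.max(0),(q.min(0)+q.max(0))/2)
E
```

```text
{'clock': 13.5, 'eef_pos': [0.6193, -0.0082, 0.1022], 'tcp_rot': [3.141, 0.0222, 0.0019], 'width': 0.0258}
knob 429 [ 0.61985552 -0.01101083  0.05508185] [0.63260045 0.00143682 0.06814087] [ 0.62622799 -0.004787    0.06161136]
```

Call:
step_arm(series="0 0 0 0.16 0.08 -0.2 0.4; 0 0 0 0.16 0.08 -0.5 0.4; 0 0 0 0.16 0.08 -0.9 0.4; 0 0 0 0.16 0.08 -1.23 0.4; 0 0 0 0.16 0.08 -1.23 0.4")

```text
clock: 14.05
eef_pos: [0.624, -0.0047, 0.0489]
tcp_rot: [3.141, 0.022, -0.008]
force: [-0.7, -1.5, -0.3]
width: 0.0255
grasp_force: 0.0
```

Call:
step_arm(series="0 0 0 0 0 0 0.8; 0 0 0 0 0 0 1; 0 0 0 0 0 0 1; 0 0 0 0 0 0 1; 0 0 0 0 0 0 1", squeeze=30)

```text
clock: 14.55
eef_pos: [0.6258, -0.0045, 0.052]
tcp_rot: [-3.141, -0.022, -0.001]
force: [-0.5, -0.4, -0.6]
width: 0.0113
grasp_force: 29.2
```

Call:
step_arm(series="0 0 0 0 0 0.4 1; 0 0 0 0 0 1.4 1; 0 0 0 0 0 2.6 1; 0 0 0 -0.4 0 3.7 1; 0 0 0 -1.3 0.5 4.1 1")

```text
clock: 15.05
eef_pos: [0.5765, 0.0142, 0.2204]
tcp_rot: [3.141, 0.019, 0.013]
force: [0.2, 1.1, -0.4]
width: 0.0114
grasp_force: 29.3
```

Call:
step_arm(series="0 0 0 -0.9 0.6 0 1; 0 0 0 -1.8 1.2 0 1; 0 0 0 -2.75 1.95 0 1; 0 0 0 -2.75 1.95 0 1; 0 0 0 -2.75 1.95 0 1")

```text
clock: 15.55
eef_pos: [0.4633, 0.0941, 0.2164]
tcp_rot: [-3.141, -0.026, -0.002]
force: [0.5, 0.5, -0.2]
width: 0.0114
grasp_force: 29.4
```

```bash
python3 - <<'E'
from h import *
cam("wrist");cam("wrist");s=r.observe();c=cam("wrist");print({k:np.round(s[k],4).tolist() for k in("clock","eef_pos","tcp_rot","width","grasp_force","force")})
p,u,v=cloud(c);e=s["eef_pos"]
print(disc(p,e,-.048,.027));print("chL rim",fit(p,(.4627,.094),.118,.13,.0335),"fl",fit(p,(.4627,.094),.07,.081,.037))
c=cam("side");p,u,v=cloud(c);print(disc(p,e,-.048,.027));print("chL rim",fit(p,(.4605,.093),.115,.13,.0335))
E
```

```text
{'clock': 15.65, 'eef_pos': [0.4642, 0.0933, 0.2158], 'tcp_rot': [-3.1414, -0.0219, -0.0008], 'width': 0.0112, 'grasp_force': 29.3531, 'force': [-0.4284, 0.3654, -0.4735]}
(4146, array([0.4443, 0.0667, 0.1648]), array([0.4914, 0.1199, 0.1738]), 'mid', array([0.4679, 0.0933, 0.1693]), 'slope', array([-0.004,  0.   ]))
chL rim (array([0.4636, 0.0938]), np.float64(0.032), 763, np.float64(0.1243)) fl (array([0.4602, 0.0937]), np.float64(0.0382), 916, np.float64(0.0774))
(141, array([0.4354, 0.0633, 0.1638]), array([0.488 , 0.1174, 0.1728]), 'mid', array([0.4617, 0.0904, 0.1683]), 'slope', array([0.01 , 0.011]))
chL rim (array([0.4606, 0.0932]), np.float64(0.0322), 122, np.float64(0.1213))
```

Call:
step_arm(series="0 0 0 -0.02 0.03 -0.4 1; 0 0 0 -0.02 0.03 -0.8 1; 0 0 0 -0.02 0.03 -1.1 1; 0 0 0 -0.02 0.03 -1.4 1; 0 0 0 -0.02 0.03 -1.7 1")

```text
clock: 16.25
eef_pos: [0.4635, 0.0939, 0.1468]
tcp_rot: [3.141, 0.019, -0.001]
force: [0.2, 0.2, -0.1]
width: 0.0113
grasp_force: 29.4
```

Call:
step_arm(series="0 0 0 0 0 -0.2 1; 0 0 0 0 0 -0.35 1; 0 0 0 0 0 -0.46 1; 0 0 0 0 0 -0.46 1; 0 0 0 0 0 -0.46 1")

```text
clock: 16.75
eef_pos: [0.4632, 0.0947, 0.1296]
tcp_rot: [-3.141, -0.022, -0.001]
force: [-0.2, 0.6, -1.0]
width: 0.0111
grasp_force: 29.4
```

Call:
step_arm(series="0 0 0 0 0 -0.03 1; 0 0 0 0 0 -0.03 0.6; 0 0 0 0 0 -0.03 0.3; 0 0 0 0 0 -0.03 0.3; 0 0 0 0 0 0.1 0.3")

```text
clock: 17.25
eef_pos: [0.4625, 0.0946, 0.133]
tcp_rot: [3.141, 0.022, -0.002]
force: [0.9, 0.1, -0.1]
width: 0.0301
grasp_force: 0.0
```

Call:
step_arm(series="0 0 0 0 0 0.5 0.3; 0 0 0 0 0 1.2 0.3; 0 0 0 0.3 -0.8 2 0.3; 0 0 0 0.6 -1.8 2 0.3; 0 0 0 0.9 -2.9 2 0.3")

```text
clock: 17.75
eef_pos: [0.5, -0.0219, 0.2151]
tcp_rot: [-3.141, -0.025, -0.005]
force: [1.2, 0.3, -0.4]
width: 0.03
grasp_force: 0.0
```

Call:
step_arm(series="0 0 0 0.3 -1.1 0 0.3; 0 0 0 0.7 -2.2 0 0.3; 0 0 0 1 -3.3 0 0.3; 0 0 0 1.4 -4.5 0 0.3; 0 0 0 1.4 -4.5 0 0.3")

```text
clock: 18.25
eef_pos: [0.5553, -0.2063, 0.2122]
tcp_rot: [3.14, 0.014, -0.003]
force: [0.9, 0.0, -0.9]
width: 0.0298
grasp_force: 0.0
```

```bash
python3 - <<'E'
from h import *
cam("wrist");s=r.observe();c=cam("wrist");print({k:np.round(s[k],4).tolist() for k in("clock","eef_pos","tcp_rot","width","grasp_force","force")})
p,u,v=cloud(c);print("lidL fl",fit(p,(.642,-.203),.004,.014,.033),"dome",fit(p,(.64,-.203),.02,.034,.02))
q=p[(p[:,2]>.04)&(p[:,2]<.06)&(np.hypot(p[:,0]-.641,p[:,1]+.204)<.02)];print("knob",len(q),q.min(0),q.max(0),(q.min(0)+q.max(0))/2)
c=cam("side");save(c,"side1.png");p,u,v=cloud(c)
for g in((.460,.092,.1245),(.442,-.082,.1065)):
    q=p[(p[:,2]>g[2]+.005)&(p[:,2]<g[2]+.03)&(np.hypot(p[:,0]-g[0],p[:,1]-g[1])<.02)];print("knob",len(q),q.min(0),q.max(0))
E
```

```text
{'clock': 18.3, 'eef_pos': [0.5549, -0.204, 0.2124], 'tcp_rot': [3.1414, 0.0157, -0.0024], 'width': 0.0294, 'grasp_force': 0.0, 'force': [0.1057, 0.2151, -0.1386]}
lidL fl (array([ 0.643 , -0.2039]), np.float64(0.0327), 1393, np.float64(0.0096)) dome (array([ 0.6424, -0.2038]), np.float64(0.0203), 1027, np.float64(0.0307))
knob 188 [ 0.63617788 -0.21112313  0.04185111] [ 0.65024823 -0.19732508  0.05100423] [ 0.64321306 -0.2042241   0.04642767]
knob 22 [0.45557737 0.08632539 0.13047116] [0.46524255 0.09877266 0.14516334]
knob 22 [ 0.43458132 -0.08949034  0.11169861] [ 0.4479347  -0.07930983  0.12536719]
```

View pics/side1.png

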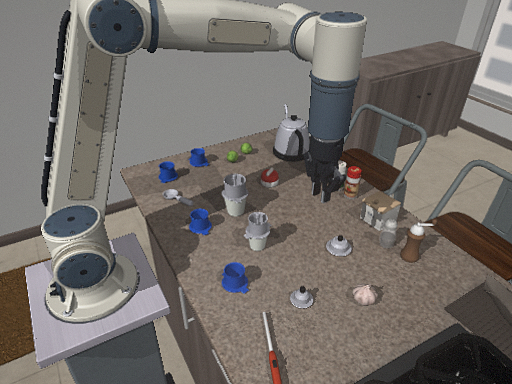

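Call:
step_arm(series="0 0 0 0.9 0 -0.6 0.3; 0 0 0 1.7 0 -1.4 0.3; 0 0 0 2.2 0 -2.3 0.3; 0 0 0 2.2 0 -3.2 0.3; 0 0 0 2.2 0 -3.2 0.3")

```text
clock: 18.9
eef_pos: [0.6396, -0.1985, 0.0794]
tcp_rot: [-3.138, -0.025, 0.017]
force: [-0.1, 0.3, -0.2]
width: 0.0298
grasp_force: 0.0
```

```bash
python3 - <<'E'
from h import *
cam("wrist");cam("wrist");s=r.observe();c=cam("wrist");print({k:np.round(s[k],4).tolist() for k in("clock","eef_pos","tcp_rot","width")})
p,u,v=cloud(c)
q=p[(p[:,2]>.04)&(p[:,2]<.06)&(np.hypot(p[:,0]-.643,p[:,1]+.204)<.015)];print("knob",len(q),q.min(0),q.max(0),(q.min(0)+q.max(0))/2)
E
```

```text
{'clock': 19.0, 'eef_pos': [0.643, -0.2005, 0.0866], 'tcp_rot': [3.1405, 0.0252, 0.0001], 'width': 0.0302}
knob 433 [ 0.63662352 -0.21086004  0.04012774] [ 0.65028512 -0.19715681  0.05072325] [ 0.64345432 -0.20400843  0.0454255 ]
```

Call:
step_arm(series="0 0 0 0 -0.09 -0.4 0.3; 0 0 0 0 -0.09 -0.8 0.3; 0 0 0 0 -0.09 -1.05 0.3; 0 0 0 0 -0.09 -1.18 0.3; 0 0 0 0 -0.09 -1.24 0.3")

```text
clock: 19.55
eef_pos: [0.6434, -0.2049, 0.0368]
tcp_rot: [3.141, 0.023, 0.003]
force: [-0.4, -0.5, 0.1]
width: 0.0298
grasp_force: 0.0
```

Call:
step_arm(series="0 0 0 0 0 0 0.7; 0 0 0 0 0 0 1; 0 0 0 0 0 0 1; 0 0 0 0 0 0 1; 0 0 0 0 0 0 1", squeeze=45)

```text
clock: 20.05
eef_pos: [0.6434, -0.205, 0.0365]
tcp_rot: [3.141, 0.023, 0.002]
force: [0.3, 1.3, 4.5]
width: 0.0114
grasp_force: 44.1
```

Call:
step_arm(series="0 0 0 0 0 0 1; 0 0 0 0 0 0.3 1; 0 0 0 0 0 1 1; 0 0 0 0 0 1.5 1; 0 0 0 0 0 1.5 1")

```text
clock: 20.55
eef_pos: [0.6448, -0.2056, 0.0998]
tcp_rot: [3.14, 0.023, 0.01]
force: [-0.2, 0.6, 0.2]
width: 0.0114
grasp_force: 43.9
```

Call:
step_arm(series="0 0 0 0 0 1.2 1; 0 0 0 -0.2 0.2 2.3 1; 0 0 0 -0.7 1.1 3.1 1; 0 0 0 -1.3 2.1 3.1 1; 0 0 0 -1.9 3.1 3.1 1")

```text
clock: 21.05
eef_pos: [0.5661, -0.0798, 0.2203]
tcp_rot: [-3.141, -0.02, -0.002]
force: [0.5, 1.1, -0.4]
width: 0.0114
grasp_force: 44.0
```

Call:
step_arm(series="0 0 0 -0.6 1 0 1; 0 0 0 -1.2 2 0 1; 0 0 0 -1.9 3.1 0 1; 0 0 0 -2.6 4.3 0 1; 0 0 0 -2.6 4.3 0 1")

```text
clock: 21.55
eef_pos: [0.4603, 0.0943, 0.2197]
tcp_rot: [-3.14, -0.029, 0.001]
force: [1.2, 0.2, 1.0]
width: 0.0115
grasp_force: 44.0
```

```bash
cat > look.py <<'E'
from h import *
import sys
cx,cy,rz,rr,fr=map(float,sys.argv[1:6])  # chamber centre, rim z, rim fit radius, lid flange radius
cam("wrist");cam("wrist");s=r.observe();c=cam("wrist");print({k:np.round(s[k],4).tolist() for k in("clock","eef_pos","tcp_rot","width","grasp_force","force")})
p,u,v=cloud(c);e=s["eef_pos"];print("lid",disc(p,e,-.0275,fr-.006),fit(p,e[:2],e[2]-.034,e[2]-.022,fr-.002,.006));print("rim",fit(p,(cx,cy),rz-.006,rz+.006,rr))
c=cam("side");p,u,v=cloud(c);print("side lid",fit(p,e[:2]-[.002,.001],e[2]-.034,e[2]-.022,fr-.002,.008));print("rim",fit(p,(cx-.0025,cy-.001),rz-.008,rz+.005,rr))
E
python3 look.py .4635 .0938 .1245 .0335 .0365
```

```text
{'clock': 21.65, 'eef_pos': [0.462, 0.0922, 0.2197], 'tcp_rot': [-3.1414, -0.0272, 0.0005], 'width': 0.0118, 'grasp_force': 44.0461, 'force': [-0.9961, -1.2367, -0.612]}
lid (3922, array([0.4256, 0.057 , 0.1898]), array([0.4981, 0.1288, 0.1982]), 'mid', array([0.4618, 0.0929, 0.194 ]), 'slope', array([0.005, 0.012])) (array([0.4622, 0.0926]), np.float64(0.0334), 2322, np.float64(0.1928))
rim (array([0.4642, 0.0938]), np.float64(0.0317), 487, np.float64(0.1246))
side lid (array([0.4597, 0.09  ]), np.float64(0.0335), 56, np.float64(0.1921))
rim (array([0.4604, 0.0932]), np.float64(0.0324), 97, np.float64(0.1224))
```

Call:
step_arm(series="0 0 0 0.04 0.04 -0.4 1; 0 0 0 0.04 0.04 -0.8 1; 0 0 0 0.04 0.04 -1.1 1; 0 0 0 0.04 0.04 -1.3 1; 0 0 0 0.04 0.04 -1.4 1")

```text
clock: 22.25
eef_pos: [0.4646, 0.0916, 0.1627]
tcp_rot: [3.141, 0.019, -0.002]
force: [0.2, -0.2, -0.6]
width: 0.0114
grasp_force: 44.0
```

Call:
step_arm(series="0 0 0 0 0 -0.1 1; 0 0 0 0 0 -0.17 1; 0 0 0 0 0 -0.22 1; 0 0 0 0 0 -0.22 1")

```text
clock: 22.65
eef_pos: [0.4649, 0.0928, 0.1555]
tcp_rot: [-3.141, -0.023, -0.002]
force: [-0.6, 0.1, 1.9]
width: 0.0114
grasp_force: 44.3
```

Call:
step_arm(series="0 0 0 0 0 -0.03 1; 0 0 0 0 0 -0.04 1; 0 0 0 0 0 -0.04 1")

```text
clock: 22.95
eef_pos: [0.4656, 0.0928, 0.1552]
tcp_rot: [-3.141, -0.023, -0.006]
force: [-1.9, -0.0, 8.6]
width: 0.0118
grasp_force: 45.0
```

```bash
python3 look.py .4635 .0938 .1245 .0335 .0365
```

```text
{'clock': 23.05, 'eef_pos': [0.4656, 0.0928, 0.1552], 'tcp_rot': [-3.1412, -0.0234, -0.0057], 'width': 0.0118, 'grasp_force': 44.9791, 'force': [-1.1634, -0.5285, 9.216]}
lid (3938, array([0.429 , 0.0573, 0.1256]), array([0.5013, 0.129 , 0.1337]), 'mid', array([0.4651, 0.0931, 0.1296]), 'slope', array([-0.001,  0.003])) (array([0.4655, 0.093 ]), np.float64(0.0334), 2348, np.float64(0.1283))
rim (array([0.4654, 0.093 ]), np.float64(0.033), 2714, np.float64(0.1283))
side lid (array([0.4627, 0.0915]), np.float64(0.0332), 66, np.float64(0.1273))
rim (array([0.4623, 0.0923]), np.float64(0.0329), 89, np.float64(0.1246))
```

Call:
step_arm(series="0 0 0 0 0 0 0.6; 0 0 0 0 0 0 0.3; 0 0 0 0 0 0 0.3; 0 0 0 0 0 0.3 0.3; 0 0 0 0 0 1.2 0.3")

```text
clock: 23.65
eef_pos: [0.4622, 0.092, 0.1984]
tcp_rot: [3.139, 0.022, -0.012]
force: [1.1, 0.6, 0.7]
width: 0.03
grasp_force: 0.0
```

Call:
step_arm(series="0 0 0 -0.2 -0.9 0.6 0.3; 0 0 0 -0.5 -2 0.6 0.3; 0 0 0 -0.8 -3.1 0.6 0.3; 0 0 0 -1.1 -4.2 0.6 0.3; 0 0 0 -1.4 -5.3 0.6 0.3")

```text
clock: 24.15
eef_pos: [0.4076, -0.1207, 0.2252]
tcp_rot: [-3.141, -0.023, -0.0]
force: [0.8, 0.1, -0.2]
width: 0.0296
grasp_force: 0.0
```

Call:
step_arm(series="0 0 0 -0.3 -1.1 0 0.3; 0 0 0 -0.6 -2.2 0 0.3; 0 0 0 -0.9 -3.3 0 0.3; 0 0 0 -1.2 -4.6 0 0.3; 0 0 0 -1.2 -4.6 0 0.3")

```text
clock: 24.65
eef_pos: [0.3586, -0.3074, 0.2245]
tcp_rot: [3.141, 0.013, -0.003]
force: [0.1, 0.8, -0.3]
width: 0.0302
grasp_force: 0.0
```

```bash
python3 - <<'E'
from h import *
cam("wrist");s=r.observe();c=cam("wrist");print({k:np.round(s[k],4).tolist() for k in("clock","eef_pos","tcp_rot","width","grasp_force","force")})
p,u,v=cloud(c);print("lidS fl",fit(p,(.4445,-.305),.004,.014,.027))
q=p[(p[:,2]>.04)&(p[:,2]<.06)&(np.hypot(p[:,0]-.4445,p[:,1]+.305)<.02)];print("knob",len(q),q.min(0),q.max(0),(q.min(0)+q.max(0))/2)
c=cam("side");p,u,v=cloud(c);print("lidL",fit(p,(.462,.092),.12,.132,.035))
q=p[(p[:,2]>.155)&(p[:,2]<.18)&(np.hypot(p[:,0]-.462,p[:,1]-.092)<.02)];print("knob",len(q),q.min(0),q.max(0))
E
```

```text
{'clock': 24.7, 'eef_pos': [0.3592, -0.3058, 0.2245], 'tcp_rot': [-3.1411, -0.0143, 0.0025], 'width': 0.0301, 'grasp_force': 0.0, 'force': [0.3915, 0.0164, 0.1152]}
lidS fl (array([ 0.4441, -0.306 ]), np.float64(0.0261), 872, np.float64(0.0096))
knob 170 [ 0.4377876  -0.31235743  0.04561452] [ 0.45072336 -0.29981834  0.05177852] [ 0.44425548 -0.30608788  0.04869652]
lidL (array([0.4619, 0.0933]), np.float64(0.0338), 72, np.float64(0.1264))
knob 20 [0.45670526 0.08612693 0.15543399] [0.46620022 0.09684423 0.17003675]
```

Call:
step_arm(series="0 0 0 0.9 0 -0.6 0.3; 0 0 0 1.7 0 -1.4 0.3; 0 0 0 2.13 0 -2.3 0.3; 0 0 0 2.13 0 -3.2 0.3; 0 0 0 2.13 0 -3.4 0.3")

```text
clock: 25.3
eef_pos: [0.444, -0.3002, 0.0851]
tcp_rot: [-3.138, -0.026, 0.011]
force: [-0.1, -0.1, 0.6]
width: 0.0298
grasp_force: 0.0
```

```bash
python3 - <<'E'
from h import *
for i in range(3):cam("wrist")
s=r.observe();c=cam("wrist");print({k:np.round(s[k],4).tolist() for k in("clock","eef_pos","tcp_rot","width")})
p,u,v=cloud(c)
q=p[(p[:,2]>.04)&(p[:,2]<.06)&(np.hypot(p[:,0]-.4443,p[:,1]+.306)<.015)];print("knob",len(q),q.min(0),q.max(0),(q.min(0)+q.max(0))/2)
E
```

```text
{'clock': 25.45, 'eef_pos': [0.4464, -0.3029, 0.0905], 'tcp_rot': [3.1405, 0.025, 0.0011], 'width': 0.0301}
knob 415 [ 0.4383093  -0.31279477  0.040089  ] [ 0.45157773 -0.29945866  0.05110181] [ 0.44494352 -0.30612671  0.0455954 ]
```

Call:
step_arm(series="0 0 0 -0.04 -0.08 -0.5 0.3; 0 0 0 -0.04 -0.08 -0.9 0.3; 0 0 0 -0.04 -0.08 -1.15 0.3; 0 0 0 -0.04 -0.08 -1.28 0.3; 0 0 0 -0.04 -0.08 -1.34 0.3")

```text
clock: 26.0
eef_pos: [0.4446, -0.3068, 0.0364]
tcp_rot: [3.141, 0.023, 0.002]
force: [0.3, 0.6, 0.3]
width: 0.03
grasp_force: 0.0
```

Call:
step_arm(series="0 0 0 0 0 0 0.7; 0 0 0 0 0 0 1; 0 0 0 0 0 0 1; 0 0 0 0 0 0 1; 0 0 0 0 0 0 1")

```text
clock: 26.5
eef_pos: [0.4446, -0.3067, 0.0364]
tcp_rot: [3.141, 0.023, 0.002]
force: [0.2, 0.8, 3.9]
width: 0.0112
grasp_force: 44.0
```

Call:
step_arm(series="0 0 0 0 0 0 1; 0 0 0 0 0 0.3 1; 0 0 0 0 0 1 1; 0 0 0 0 0 1.5 1; 0 0 0 0 0 1.5 1")

```text
clock: 27.0
eef_pos: [0.4458, -0.3075, 0.0991]
tcp_rot: [3.139, 0.023, 0.008]
force: [-0.6, 1.3, -1.0]
width: 0.0116
grasp_force: 43.9
```

Call:
step_arm(series="0 0 0 0 0 1.2 1; 0 0 0 0 0.3 2.3 1; 0 0 0 0 1.4 2.6 1; 0 0 0 0 2.5 2.6 1; 0 0 0 0 3.6 2.6 1")

```text
clock: 27.5
eef_pos: [0.4436, -0.1611, 0.1997]
tcp_rot: [-3.141, -0.02, -0.0]
force: [1.4, 1.2, -0.5]
width: 0.0116
grasp_force: 44.0
```

Call:
step_arm(series="0 0 0 0 1 0 1; 0 0 0 0 1.8 0 1; 0 0 0 0 2.03 0 1; 0 0 0 0 2.03 0 1; 0 0 0 0 2.03 0 1")

```text
clock: 28.0
eef_pos: [0.4439, -0.0817, 0.1994]
tcp_rot: [3.141, 0.022, -0.001]
force: [-0.3, 0.5, -1.1]
width: 0.0114
grasp_force: 44.1
```

```bash
python3 look.py .4452 -.0817 .1065 .0265 .0295
```

```text
{'clock': 28.1, 'eef_pos': [0.444, -0.0822, 0.1994], 'tcp_rot': [3.1413, 0.0203, -0.0011], 'width': 0.0116, 'grasp_force': 44.058, 'force': [-0.4291, -0.0958, -0.5157]}
lid (2968, array([ 0.4152, -0.1109,  0.17  ]), array([ 0.4728, -0.0531,  0.1779]), 'mid', array([ 0.444, -0.082,  0.174]), 'slope', array([0.001, 0.011])) (array([ 0.4441, -0.0818]), np.float64(0.0264), 1699, np.float64(0.1725))
rim (array([ 0.4461, -0.082 ]), np.float64(0.0248), 468, np.float64(0.1065))
side lid (array([ 0.4407, -0.0828]), np.float64(0.0264), 66, np.float64(0.1717))
rim (array([ 0.4427, -0.0825]), np.float64(0.0249), 92, np.float64(0.104))
```

Call:
step_arm(series="0 0 0 0.04 0 -0.4 1; 0 0 0 0.04 0 -0.8 1; 0 0 0 0.04 0 -1.1 1; 0 0 0 0.04 0 -1.25 1; 0 0 0 0.04 0 -1.35 1")

```text
clock: 28.7
eef_pos: [0.4456, -0.0818, 0.1453]
tcp_rot: [3.141, 0.021, -0.001]
force: [-0.7, -0.6, 0.1]
width: 0.0118
grasp_force: 44.1
```

Call:
step_arm(series="0 0 0 0 0 -0.1 1; 0 0 0 0 0 -0.17 1; 0 0 0 0 0 -0.23 1; 0 0 0 0 0 -0.25 1; 0 0 0 0 0 -0.25 1")

```text
clock: 29.2
eef_pos: [0.4469, -0.0815, 0.1373]
tcp_rot: [3.141, 0.023, 0.005]
force: [-2.1, -0.1, 6.4]
width: 0.0117
grasp_force: 44.8
```

```bash
python3 look.py .4452 -.0817 .1065 .0265 .0295
```

```text
{'clock': 29.3, 'eef_pos': [0.4469, -0.0815, 0.1373], 'tcp_rot': [3.1408, 0.0233, 0.0052], 'width': 0.0119, 'grasp_force': 44.806, 'force': [-1.5486, 0.5695, 6.1073]}
lid (2954, array([ 0.4178, -0.1102,  0.1079]), array([ 0.4755, -0.0522,  0.1158]), 'mid', array([ 0.4467, -0.0812,  0.1118]), 'slope', array([-0.004,  0.006])) (array([ 0.4468, -0.0813]), np.float64(0.0264), 1722, np.float64(0.1103))
rim (array([ 0.4469, -0.0813]), np.float64(0.026), 1955, np.float64(0.1104))
side lid (array([ 0.4438, -0.0825]), np.float64(0.0266), 75, np.float64(0.1092))
rim (array([ 0.444 , -0.0824]), np.float64(0.0261), 97, np.float64(0.1071))
```

Seated, with 6 N of contact at the predicted height. I'll release, retreat and check.

Call:
step_arm(series="0 0 0 0 0 0 0.6; 0 0 0 0 0 0 0.3; 0 0 0 0 0 0 0.3; 0 0 0 0 0 0.3 0.3; 0 0 0 0 0 1.2 0.3")

```text
clock: 29.9
eef_pos: [0.4433, -0.0812, 0.1811]
tcp_rot: [-3.141, -0.022, 0.012]
force: [1.2, 0.3, 0.2]
width: 0.0302
grasp_force: 0.0
```

Call:
step_arm(series="0 0 0 0 0 1 0.3; 0 0 0 -1 0.4 1.6 0.3; 0 0 0 -1.8 0.4 1.6 0.3; 0 0 0 -1.8 0.4 1.6 0.3; 0 0 0 -1.8 0.4 1.6 0.3")

```text
clock: 30.4
eef_pos: [0.3734, -0.0652, 0.2479]
tcp_rot: [-3.141, -0.023, -0.002]
force: [0.6, 0.1, -0.0]
width: 0.0298
grasp_force: 0.0
```

```bash
python3 - <<'E'
from h import *
s=r.observe();print(s["clock"],s["eef_pos"])
for n in("wrist","side","top"):
    c=cam(n);save(c,"end_"+n+".png");p,u,v=cloud(c)
    print(n,"lidL",fit(p,(.464,.093),.12,.133,.035),"lidS",fit(p,(.445,-.082),.103,.115,.028),"flL",fit(p,(.462,.093),.07,.082,.038),"flS",fit(p,(.445,-.082),.056,.068,.033),"timer",fit(p,(.639,.179),.02,.05,.032))
E
```

```text
30.4 [ 0.37342906 -0.06524145  0.24789509]
wrist lidL (array([0.4644, 0.0929]), np.float64(0.0337), 1283, np.float64(0.1286)) lidS (array([ 0.4454, -0.0808]), np.float64(0.0265), 1129, np.float64(0.1107)) flL (array([0.4627, 0.0926]), np.float64(0.038), 1077, np.float64(0.0773)) flS (array([ 0.4457, -0.0841]), np.float64(0.0352), 306, np.float64(0.0632)) timer None
side lidL (array([0.4613, 0.0909]), np.float64(0.0334), 54, np.float64(0.1272)) lidS (array([ 0.4425, -0.0822]), np.float64(0.0265), 70, np.float64(0.1091)) flL (array([0.4607, 0.0931]), np.float64(0.0381), 85, np.float64(0.0763)) flS (array([ 0.4432, -0.0816]), np.float64(0.0324), 84, np.float64(0.0625)) timer (array([0.6377, 0.1786]), np.float64(0.0299), 46, np.float64(0.0291))
top lidL (array([0.4663, 0.094 ]), np.float64(0.0334), 32, np.float64(0.1291)) lidS None flL None flS None timer (array([0.641 , 0.1816]), np.float64(0.0296), 84, np.float64(0.0333))
```

View pics/end_wrist.png

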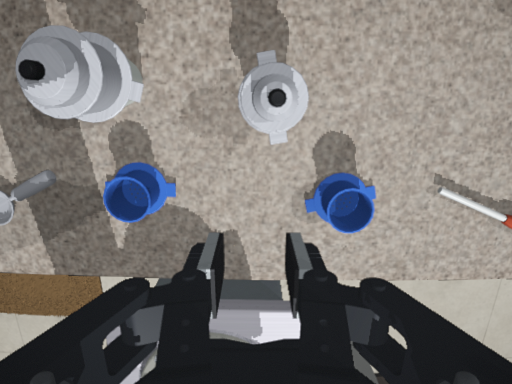

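Both lids are seated level and knob up: large at about (60,72), small at (275,98). All the heights match what they should be, and nothing is touching the robot.

```bash
python3 -c "
from plant import r
print(r.hand_in())"
```

```text
the job is handed in; nothing more can be done
None
```

Both filters are assembled: the small chamber is on its cup, each press is in its own chamber, and both lids are seated knob up; I handed the job in at about 30 s on the robot's clock, and no verdict was returned.

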